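# Open-circuit zero of test tweezers at the marked tip gap

## Robot

A 6-joint arm with a two-finger parallel gripper is mounted at the origin on a cart in front of the work surface, level with it; the furniture and walls round the work are solid. World frame = base frame: x ahead of the robot, y to its left, z up, the work surface at z = 0. Lengths are in mm, angles in rad, forces in N, time in s.
With the tool pointing down it reaches from about 350 to 875 mm from the base axis. Payload 4.2 kg.
Tool frame: the origin (TCP) lies at the very end of the fingers, on their centre line; the grasp point (between the pads) lies arm.hold_point_z behind it (arm.hold_point_z is the distance from the TCP to the grasp point, in mm); z points along the fingers, y is the direction in which the jaws open and shut (so a half turn about z gives the same grasp; the last joint's range is limited). The gripper opens to 85 mm and grips with 20 to 120 N. Pads are 22 mm wide; open, the fingers measure 114 mm over their backs; the gripper's body (76 mm by 85 mm) begins 54 mm behind the grasp point. The pads swing forward as they close: fully open they stand 13 mm farther back than shut.
Start: joints at [1.45, 0.385, 0.008, 0, -1.194, -0.259], TCP at [231.676, 580.453, 231.312] pointing down, gripper open.
Joint ranges: [-3.14, 3.14], [-1.21, 2.06], [-1.07, 1.41], [-3.16, 2.05], [-2.99, -0.16], [-3.1, 3.1]. Speed limits (rad/s): [2.79, 2.79, 3.14, 3.14, 3.14, 3.14].

## Interface

Orientations are given as a unit quaternion [x, y, z, w].
In Python, from bench import arm gives the robot as it stands.
- The arm moves only by the tool step_arm, never from a script. Its argument "series" is a list of rows, each a list of 6 numbers: the shift along the world's x, y, z scaled (see below), then the turn, a rotation vector about the world's x, y, z scaled (see below). A call has 1 to 12 rows; each row is the pose to reach, as a shift and turn from the pose commanded when the call began; what a row does not reach only later rows make up. The controller multiplies each number of a shift by 400 mm and each number of a turn by pi/2 rad. A row lasts 1/12 s, in which the tool goes at most 41.7 mm and 7.16 degrees, less where a joint would pass 70% of its speed; a pose out of reach is approached as far as the arm can. A call with a number of a shift or a turn outside -1 to 1 is refused whole. A call with a gripper value outside its range is refused whole. "jaw" is the opening, from -1 (shut) to 1 (fully open), set as the call begins (left out, the last holds). The fingers move at their own pace and stop on an object; the grip force is fixed at half the most. Time passes only in rows, so rows that repeat a pose let the fingers close. It gives the time, the measured TCP pose, the force and the opening at its end, in the units of the state.
- arm.read_state(): the state, without advancing time (a new reading comes with each control period).
- arm.get_image(name): name is "scene" or "top"; returns a dict with "image" (384x512x3 uint8, red, green, blue), "camera_matrix" (3x3 intrinsics, pixels), "k1" (the pictures are not rectified: a ray, as slopes to the right and down, at radius r is drawn at 1 + k1 r^2 times it, then the intrinsics apply), "world_from_camera" (4x4, takes a point from camera to world coordinates). Camera axes: x right, y up, looking along -z (the intrinsics and any distortion apply to the point x, -y, -z); pixel columns grow to the right and rows downward; lengths in mm; the calibration is good to about 2 mm. A picture is of the moment at which its call begins. There is no depth.
- arm.job_done(): hands the job in, once; it reports no verdict.
The state is a dict: "clock": time; "joints": joint angles; "joint_vel": joint speeds; "joint_efforts": joint torques, N m; "position": TCP position; "ee_rot": TCP orientation; "contact_force": force on the tool from outside, world axes, zero at the start; "wrist_torque": the same for the moment, N m; "gripper_width": finger opening in mm.
Only numpy, scipy, OpenCV 4.12 (cv2) and the standard library are available. Lean on these libraries where they do the work, as an engineer would, in place of code of your own. Each camera call takes 0.05 s, during which the arm holds its last target.

## Task

The component meter needs its open-circuit zero for 12 mm parts: first throw its selector lever into the notch marked with the broken bar and let go of it. Then lift the cordless test tweezers out of their dock, a good 10 cm up into free air, squeeze them until the tips stand 12 mm apart (the heavy line on their scale), and hold that gap steady for at least three seconds while the meter averages. Finish still holding the tweezers up at that gap, with the other parts on the bench left undisturbed.

Things in the scene. Friction and masses are not known exactly. Their poses are not given: they have to be found in the camera images.
- meter: Fixed grey bench meter: box 116 x 156 mm, top 52 mm above the desk, with screen and terminals on its front (-x) and a selector lever lying flat over its top. Origin in the desk plane under its middle; x axis to the back. Beside the bench, to the robot's right, stand trays stacked 0.6 m high; the gripper starts in the slot between two stacks, so draw it straight back first.
- selector_hinge (a point): Point on the upright pivot axis of the selector lever, 37 mm behind the middle of the meter, at the height of the middle of the lever's knob (92 mm above the desk). Its axes are the meter's: x from front to back, z up.
- selector_knob (a point): Middle of the lever's upright round black knob: 16 to 18 mm across from 11 mm below to 10 mm above this point, top 16 mm above it. It moves on a level circle of radius 68 mm about the pivot. The steel lever arm, 10 mm wide, runs to the pivot beneath it, its upper face 23 mm below this point.
- selector (a joint): Lever angle, rad, growing anticlockwise from above (knob goes to the robot's right). A sprung ball drops into notches at 0 (mark: ring), 0.45 (rectangle), 0.90 (broken bar: wanted) and 1.35 (whole bar) and pulls in from 0.15 either side; 3 to 4 N at the knob leaves a notch. Lever direction in the frame of selector_hinge: pi - 0.675 + value from x. Starts by one of the first two.
- open_mark (a point): Mark of the wanted notch: two white dashes in line, 16 mm overall, on the black dial plate on the meter's top, 86.5 mm from the pivot. With the lever in that notch its arm points at the mark.
- dock: Fixed black dock: foot 162 x 62 x 10 mm, origin in the desk plane under the lying tweezers, x axis towards their tips. At x -97 to -55 mm a channel (floor 30, side walls 40, end wall 43 mm high) holds their back; at x 44 to 51 mm a saddle (36 mm high, ends 42 mm high at 25 to 29 mm either side) lies under the arms. Between, the arms are free all round. Lift straight up. A 77 mm high card rack stands near, on the robot's side.
- tweezers_grip (a point): Middle of the loose tweezers between their ribbed rubber grips, 39 mm above the desk in the dock. x to the tips, y to the left arm, z up. Grips 44 mm long, 13 mm high, squeezed along y: 43.6 mm across when open, 30 mm at the wanted gap (then parallel). Back (36 x 36 x 18 mm) 88 mm behind this point, tips 55 mm ahead, a scale blade across the top 24 mm ahead.
- tweezers: The cordless test tweezers, 161 mm long, 55 g: grey back and two sprung steel arms. Origin at the underside, 15 mm behind tweezers_grip, same axes.
- tweezers_left (a joint): How far the left arm is squeezed in, rad: 0 open, 0.08 at the wanted gap, 0.12 nearly shut. The right arm follows equally. Pivots 85 mm behind tweezers_grip, tips 140 mm ahead of the pivots: 1 mm less across the grips is 1.65 mm less tip gap. The springs press on each finger with 0 N when open, rising evenly to 8 N at the wanted gap.
- tip_left (a point): Inner face of the left arm's steel tip. Tip gap = distance from tip_left to tip_right: 34 mm sprung open, 12 mm wanted (pointer of the right arm at the heavy line of the scale blade).
- tip_right (a point): Inner face of the right arm's steel tip.
- plug: Small green screw-terminal plug, 30 x 18 x 12 mm, on the desk; leave it alone. Origin under its middle.
- choke: Ring-shaped wound choke, 36 mm across, 13 mm high, on the desk; leave it alone. Origin under its middle.
- heat_sink: Finned heat sink, 25 x 30 x 18 mm, on the desk; leave it alone. Origin under its middle.

How it is judged:
By the outcome, as a careful person would: the job done as asked, in the order asked, and still so for the second after the job is handed in, while the arm keeps its last pose, push and grip.
It also fails if it takes over 61 s, if anything falls off the work surface, if the arm or the gripper's body presses on something with over 40 N, if the wrist force passes 120 N, or if a joint passes its speed limit or range.

## Working session

There is one attempt and no reset: what is moved stays moved. The work goes in short steps, Python scripts to look and compute and a tool call to move; the robot and the scene stay as the last step left them, time stands still between calls to the robot, and variables do not carry over. Pictures are saved under pics/ and viewed, and the job is handed in when it is done.

Besides the shell and the picture viewer there is one more tool, called after "Request:" as a command line: name --pt "numbers of a row" for each row, then --argument value for the rest. step_arm: Moves the arm, as the interface text tells. Shifts and turns lie within -1 to 1; 1 stands for 400 mm of shift or pi/2 rad of turn. Its arguments: {"type":"object","properties":{"series":{"type":"array","items":{"type":"array","items":{"type":"number","minimum":-1,"maximum":1}}},"jaw":{"type":"number"}},"required":["series"]}

```bash
ls; mkdir -p pics; python3 - <<'E'
from bench import arm
import cv2
s=arm.read_state()
for k,v in s.items(): print(k,v)
print(arm.hold_point_z)
for n in("scene","top"):
    d=arm.get_image(n); cv2.imwrite(f"pics/{n}0.png",d["image"][:,:,::-1])
    print(n,d["camera_matrix"],d["k1"],d["world_from_camera"])
E
```

```text
pics
clock 0.0
joints [ 1.44961511e+00  3.85543845e-01  6.63291090e-03 -5.09391536e-04
 -1.19401930e+00 -2.58600041e-01]
joint_vel [-8.62325055e-04 -5.19755034e-05  4.87008605e-04  4.98589751e-04
 -5.77146180e-06  3.31966698e-04]
joint_efforts [-1.68535394e-04 -3.92291451e+01  1.88410914e+01  4.18622777e+00
 -4.56587411e-03 -3.45821611e-06]
position [231.46068866 579.92637125 230.23050075]
ee_rot [ 9.82006559e-01 -1.88843650e-01 -1.62919399e-04  1.08068911e-03]
contact_force [-0.38230902 -0.07615516  0.47832096]
wrist_torque [-0.0030958   0.00995813  0.03458658]
gripper_width 85.80796297746618
18.700000000000003
scene [[432.02984401   0.         256.72812973]
 [  0.         432.02984401 193.97227129]
 [  0.           0.           1.        ]] -0.0669916730503633 [[ 6.94650685e-01  5.43248889e-01 -4.71530562e-01  1.58259182e+02]
 [-7.19122656e-01  5.08056585e-01 -4.74068679e-01 -6.88864187e+01]
 [-1.79730759e-02  6.68400442e-01  7.43584439e-01  7.26878014e+02]
 [ 0.00000000e+00  0.00000000e+00  0.00000000e+00  1.00000000e+00]]
top [[362.83124301   0.         256.65865668]
 [  0.         362.83124301 185.03798015]
 [  0.           0.           1.        ]] -0.0017031169976402189 [[ 1.81586303e-02  9.98251722e-01 -5.62473434e-02  4.98819334e+02]
 [-9.99832975e-01  1.80133469e-02 -3.08890658e-03  3.40766766e+02]
 [-2.07030340e-03  5.62940390e-02  9.98412087e-01  9.43549295e+02]
 [ 0.00000000e+00  0.00000000e+00  0.00000000e+00  1.00000000e+00]]
```

View pics/scene0.png

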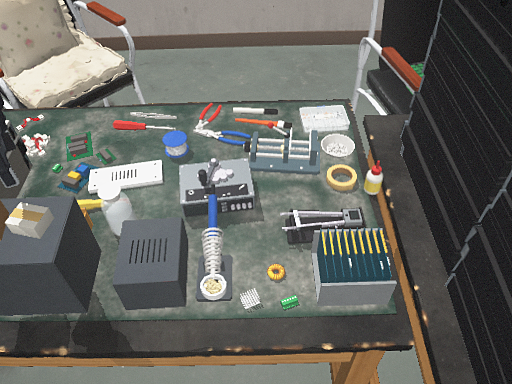

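View pics/top0.png

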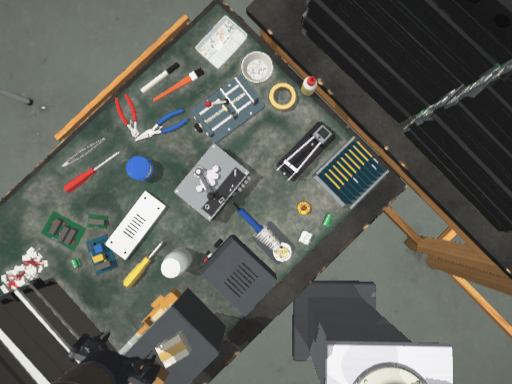

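```bash
cat > h.py <<'E'
from bench import arm
import cv2,numpy as np
from scipy.spatial.transform import Rotation as R
def shot(n,name):
    d=arm.get_image(n); cv2.imwrite(f"pics/{name}.png",d["image"][:,:,::-1]); return d
def ray(d,u,v):
    K=d["camera_matrix"];T=d["world_from_camera"]
    p=cv2.undistortPoints(np.array([[[u,v]]],float),K,np.array([d["k1"],0,0,0,0]))[0,0]
    return T[:3,3],T[:3,:3]@np.array([p[0],-p[1],-1])
def onz(d,u,v,z):
    o,r=ray(d,u,v); return o+r*(z-o[2])/r[2]
def proj(d,P):
    T=d["world_from_camera"];c=T[:3,:3].T@(np.array(P,float)-T[:3,3]);c=c*[1,-1,-1]
    return cv2.projectPoints(c.reshape(1,1,3),np.zeros(3),np.zeros(3),d["camera_matrix"],np.array([d["k1"],0,0,0,0]))[0].ravel()
def two(d1,p1,d2,p2):
    o1,r1=ray(d1,*p1);o2,r2=ray(d2,*p2)
    A=np.stack([r1,-r2],1);t=np.linalg.lstsq(A,o2-o1,rcond=None)[0]
    a,b=o1+t[0]*r1,o2+t[1]*r2; return (a+b)/2,np.linalg.norm(a-b)
def crop(img,x0,y0,x1,y1,s,name):
    cv2.imwrite(f"pics/{name}.png",cv2.resize(img[y0:y1,x0:x1,::-1],None,fx=s,fy=s,interpolation=cv2.INTER_CUBIC))
E
python3 - <<'E'
from h import *
import pickle
t=shot("top","t1");s=shot("scene","s1")
pickle.dump((t,s),open("v0.pkl","wb"))
crop(t["image"],165,110,265,230,5,"tm"); crop(t["image"],260,100,400,230,5,"td")
crop(t["image"],0,240,260,384,3,"tg")
crop(s["image"],165,140,275,310,3.5,"sm"); crop(s["image"],260,190,400,310,5,"sd")
E
```

```text
(no output)
```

View pics/tm.png

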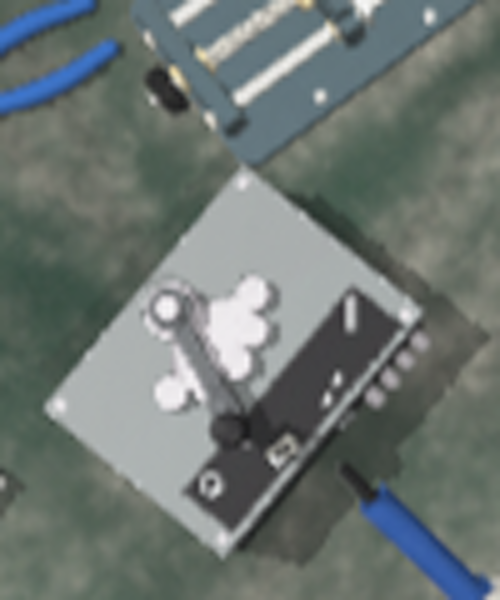

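View pics/td.png

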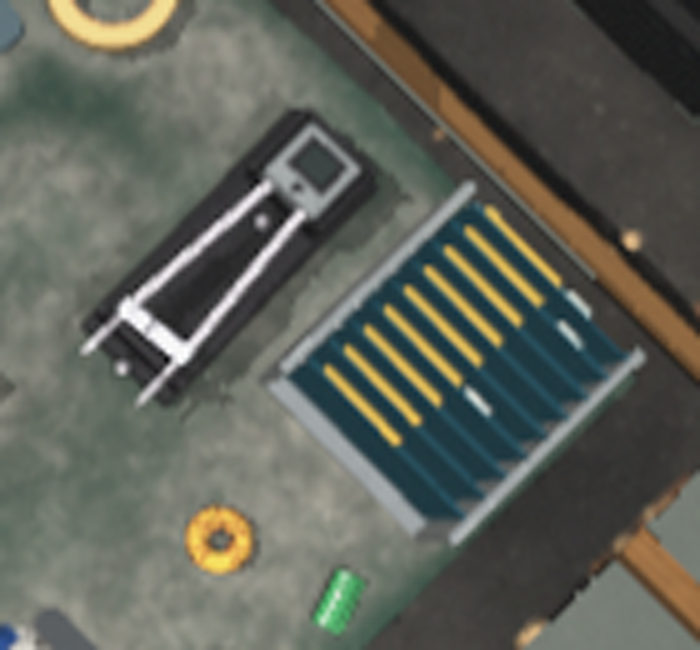

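View pics/tg.png

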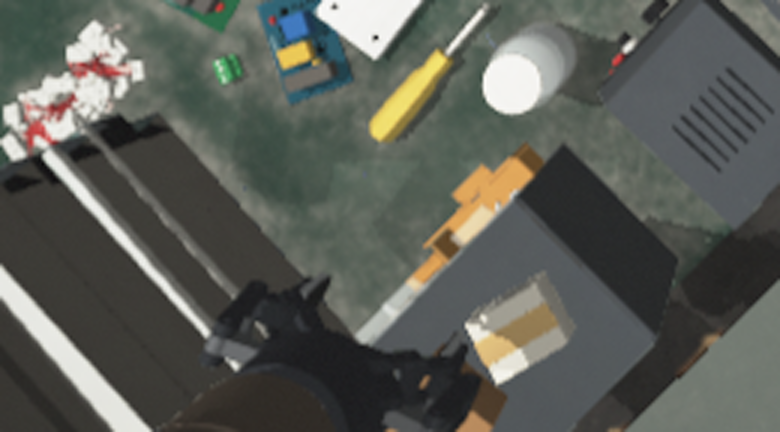

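View pics/sm.png

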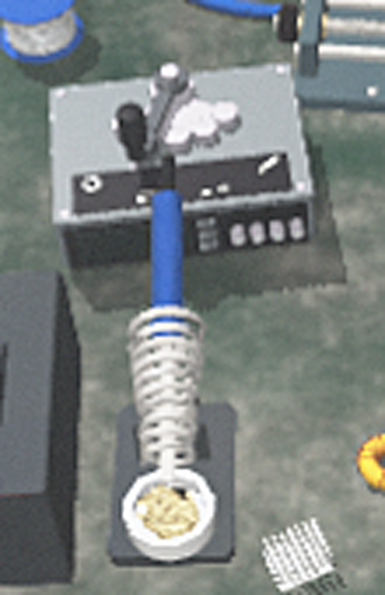

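View pics/sd.png

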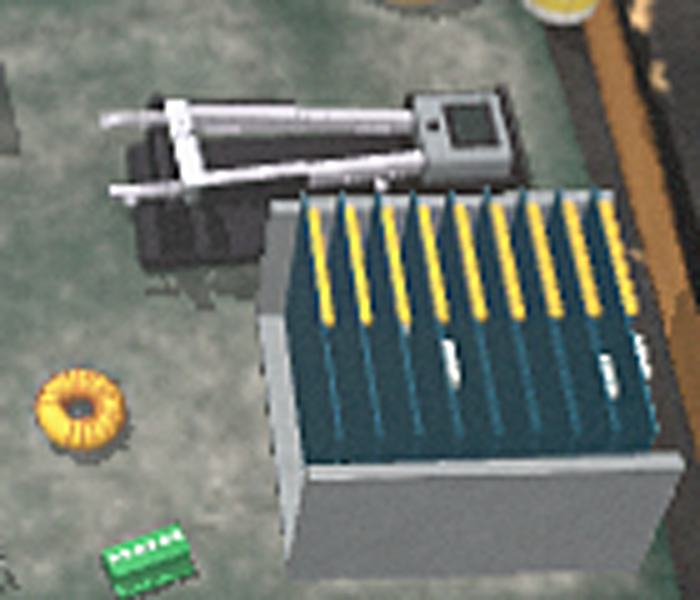

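```bash
python3 - <<'E'
from h import *
import pickle
t,s=pickle.load(open("v0.pkl","rb"))
crop(s["image"],0,80,200,340,2.3,"sl"); crop(t["image"],0,230,250,384,3.2,"tg2")
for z in(231,300,350): print(z,proj(t,[231.5,580,z]),proj(s,[231.5,580,z]))
for z in (0,100,300,600): print(z,proj(t,[300,580,z]))
E
```

```text
231 [130.47337582 342.47805137] [ 14.94788686 171.38102281]
300 [116.5694274  357.48107535] [ -3.42453173 140.33676354]
350 [104.42808523 370.5819733 ] [-18.27132918 114.9285757 ]
0 [162.87713205 281.32258546]
100 [151.53532416 290.41947479]
300 [118.11409868 317.22486295]
600 [ -7.04654613 417.60060007]
```

View pics/sl.png

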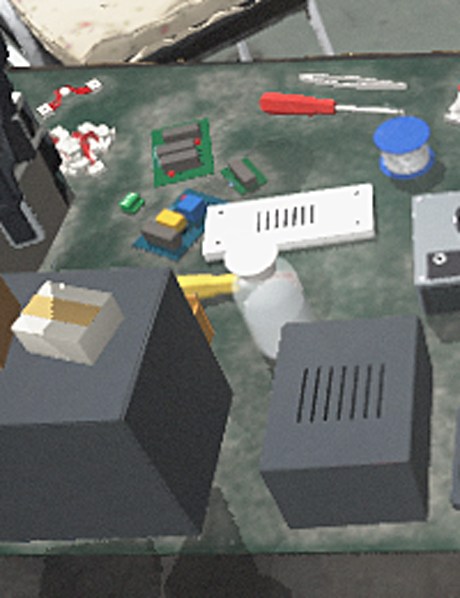

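View pics/tg2.png

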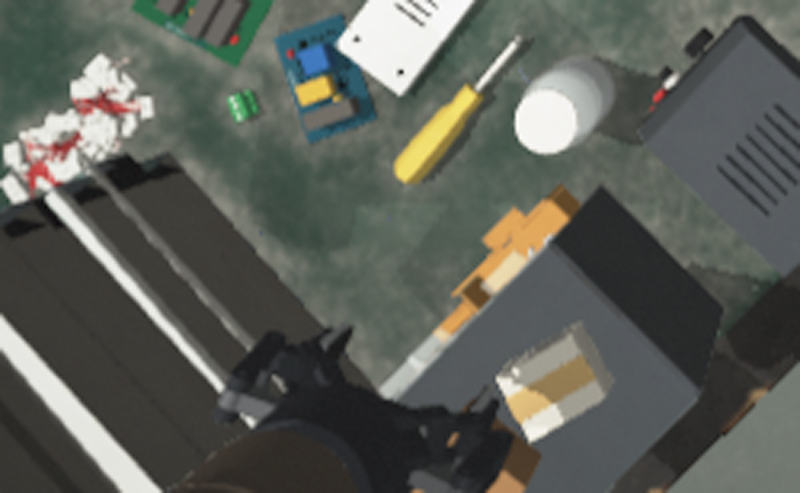

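```bash
python3 - <<'E'
from h import *
import pickle
t,s=pickle.load(open("v0.pkl","rb"))
f=lambda u,v:(u/3.2,230+v/3.2); g=lambda u,v:(u/2.3,80+v/2.3)
for n,a,b in [("box far right top",(555,245),(165,268)),("box near right top",(695,395),(125,420)),("box bottom near right",(722,310),(232,395)),
 ("boxbottom?",(722,310),(200,535))]:
    print(n,two(t,f(*a),s,g(*b)))
print("stack corner as z=0,300,600",[onz(t,*f(180,160),z).round() for z in(0,150,300,600)],[onz(s,*g(72,205),z).round() for z in(0,150,300,600)])
print([onz(t,*f(330,320),z).round() for z in(0,150,300,600)])
print("box left end of far edge",[onz(t,*f(385,395),z).round() for z in(150,200)])
E
```

```text
box far right top (array([284.0073565 , 512.75046085, 175.83199352]), np.float64(3.598391995601897))
box near right top (array([191.58936524, 417.96347489, 169.95930393]), np.float64(3.8618413417551194))
box bottom near right (array([250.05550512, 397.51171134, 159.10886883]), np.float64(21.087267775933505))
boxbottom? (array([190.98682236, 415.38743686,   6.0583379 ]), np.float64(1.3012057948986573))
stack corner as z=0,300,600 [array([298., 854.,   0.]), array([330., 773., 150.]), array([362., 691., 300.]), array([426., 528., 600.])] [array([298., 858.,   0.]), array([269., 667., 150.]), array([240., 476., 300.]), array([183.,  93., 600.])]
[array([175., 729.,   0.]), array([226., 667., 150.]), array([278., 605., 300.]), array([381., 482., 600.])]
box left end of far edge [array([178., 628., 150.]), array([198., 610., 200.])]
```

```bash
python3 - <<'E'
from h import *
import pickle
t,s=pickle.load(open("v0.pkl","rb"))
f=lambda u,v:(u/3.2,230+v/3.2); g=lambda u,v:(u/2.3,80+v/2.3)
for n,a,b in [("card box right",(580,322),(125,318)),("card near",(535,440),(93,365)),("card left",(497,375),(12,318)),("card far",(575,322),(78,283))]:
    print(n,two(t,f(*a),s,g(*b)))
a=lambda u,v:(165+u/5,110+v/5); b=lambda u,v:(165+u/3.5,140+v/3.5)
c=lambda u,v:(260+u/5,100+v/5); d=lambda u,v:(260+u/5,190+v/5)
M={"pivot":((168,308),(168,75)),"knobtop":((230,430),(131,108)),"screwB":((243,182),(275,72)),"corner R":((412,313),(308,203)),"cornerL":((57,405),(58,90)),"cornerF":((223,538),(66,212))}
for k,(p,q) in M.items(): print(k,two(t,a(*p),s,b(*q)))
for k,p in {"corner back":(243,165),"R":(425,313),"L":(43,408),"front":(226,557)}.items(): print(k,onz(t,*a(*p),52))
for k,p in {"open":(332,388),"ring":(210,485),"rect":(283,452),"bar":(350,312)}.items(): print(k,onz(t,*a(*p),52))
D={"tipL":((85,350),(103,120)),"tipR":((142,402),(112,190)),"backcornerfar":((312,122),(497,92)),"back right":((360,170),(512,175)),"back left":((268,168),(412,95)),"back near":((315,218),(420,175)),"blade L":((128,305),(178,103)),"bladeR":((185,355),(195,188))}
for k,(p,q) in D.items(): print(k,two(t,c(*p),s,d(*q)))
E
```

```text
card box right (array([236.63937223, 494.15709688, 174.14566494]), np.float64(0.7313836998143947))
card near (array([181.40450875, 507.26976741, 163.60104457]), np.float64(53.593158185527706))
card left (array([186.76827145, 555.42460469, 166.38986159]), np.float64(24.231671413899356))
card far (array([235.08366965, 497.21086202, 212.13101094]), np.float64(29.588767405984424))
pivot (array([577.20247917, 484.43195294,  72.64617046]), np.float64(1.5175489793258323))
knobtop (array([518.72169073, 447.54557532, 111.28538239]), np.float64(0.23067688114058182))
screwB (array([641.55564248, 453.40797406,  50.64114154]), np.float64(4.205235290679084))
corner R (array([580.52344631, 367.25427677,  39.36591997]), np.float64(0.08409113473850477))
cornerL (array([530.27833341, 540.0405089 ,  56.13640186]), np.float64(0.9353145183519499))
cornerF (array([467.33749071, 456.76021705,  55.64041854]), np.float64(0.288486907315687))
corner back [651.44061539 452.10287457  52.        ]
R [579.46552457 360.50034869  52.        ]
L [529.19449694 547.52204545  52.        ]
front [457.8521805  455.6202996
[... 240 characters left out ...]
 40.87954593]), np.float64(1.5311741897808322))
tipR (array([561.68525238, 265.60817162,  43.93425284]), np.float64(2.0892082154133975))
backcornerfar (array([703.54491594, 182.46030016,  48.49620789]), np.float64(0.21641104779409442))
back right (array([681.61359669, 156.57154499,  36.83035817]), np.float64(1.7365812348397127))
back left (array([678.60723349, 205.47765304,  49.97789863]), np.float64(3.1707036695478323))
back near (array([654.75826193, 181.10416115,  41.03697792]), np.float64(5.296028825710938))
blade L (array([609.70787379, 273.31570474,  49.32644754]), np.float64(1.1280317554940837))
bladeR (array([586.20716169, 243.85422323,  41.19788601]), np.float64(0.9516166728765871))
```

```bash
python3 - <<'E'
from h import *
import pickle
t,s=pickle.load(open("v0.pkl","rb"))
im=t["image"][230:384,0:250]
im=(255*(im/255.)**.45).astype(np.uint8)
cv2.imwrite("pics/tg3.png",cv2.resize(im[:,:,::-1],None,fx=3.2,fy=3.2,interpolation=cv2.INTER_CUBIC))
im=s["image"][90:250,0:100]
im=(255*(im/255.)**.45).astype(np.uint8)
cv2.imwrite("pics/sl3.png",cv2.resize(im[:,:,::-1],None,fx=3.6,fy=3.6,interpolation=cv2.INTER_CUBIC))
a=lambda u,v:(165+u/5,110+v/5); b=lambda u,v:(165+u/3.5,140+v/3.5)
c=lambda u,v:(260+u/5,100+v/5)
print("iron end",two(t,a(345,468),s,b(168,160)),"blue end",two(t,a(375,500),s,b(167,195)))
for p in [(470,185),(285,370),(275,380),(425,535)]: print("rack",onz(t,*c(*p),77))
E
```

```text
iron end (array([501.6197287 , 394.3618043 , 119.61029723]), np.float64(1.3528098706509726)) blue end (array([487.42427502, 380.67689714, 112.70976513]), np.float64(1.0205826791788617))
rack [667.76229103 111.08437345  77.        ]
rack [576.72494648 199.40436381  77.        ]
rack [571.8333557  204.14971234  77.        ]
rack [499.02579622 132.01080156  77.        ]
```

View pics/tg3.png

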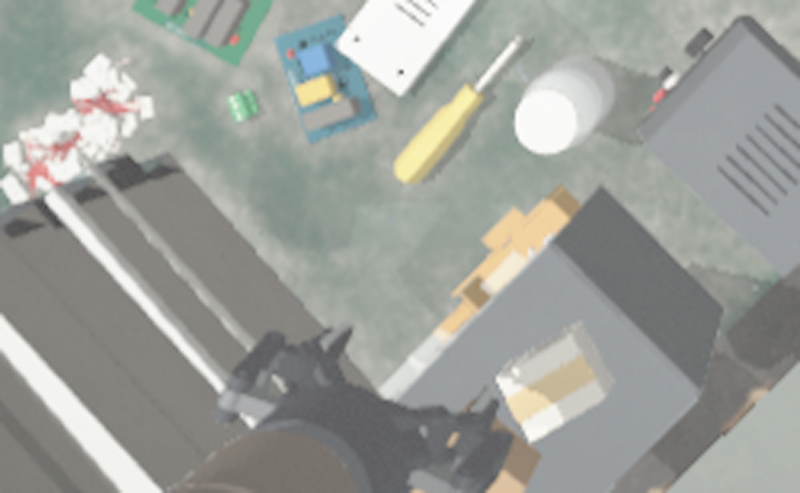

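View pics/sl3.png

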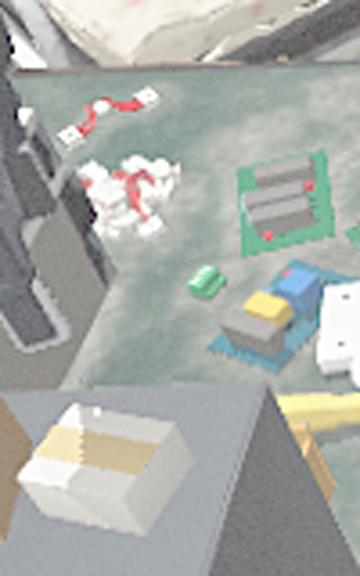

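Request:
step_arm --pt "0 0 0.02 0 0 0" --pt "0 0 0.05 0 0 0" --pt "0 0 0.08 0 0 0" --pt "0 0 0.1 0 0 0"

```text
clock: 0.53
position: [231.9, 580.9, 273.1]
ee_rot: [0.982, -0.189, 0.0, -0.001]
contact_force: [1.2, -0.3, 0.4]
gripper_width: 85.4
```

Request:
step_arm --pt "0 0 0.05 0 0 0" --pt "0 0 0.12 0 0 0" --pt "0 0 0.19 0 0 0" --pt "0 0 0.26 0 0 0" --pt "0 0 0.33 0 0 0" --pt "0 0 0.4 0 0 0" --pt "0 0 0.45 0 0 0" --pt "0 0 0.45 0 0 0"

```text
clock: 1.2
position: [232.4, 581.0, 457.3]
ee_rot: [0.982, -0.189, 0.001, -0.005]
contact_force: [-0.3, -0.6, 0.6]
gripper_width: 85.3
```

Request:
step_arm --pt "0.03 -0.015 0 0 0 0.03" --pt "0.1 -0.05 0 0 0 0.1" --pt "0.17 -0.08 0 0 0 0.17" --pt "0.24 -0.11 0 0 0 0.25" --pt "0.31 -0.14 0 0 0 0.32" --pt "0.38 -0.17 0 0 0 0.4" --pt "0.45 -0.21 0 0 0 0.47" --pt "0.52 -0.24 0 0 0 0.55" --pt "0.6 -0.28 0 0 0 0.62" --pt "0.66 -0.3 0 0 0 0.7" --pt "0.72 -0.333 0 0 0 0.776" --pt "0.72 -0.333 0 0 0 0.776" --jaw -0.2

```text
clock: 2.2
position: [523.3, 444.7, 449.4]
ee_rot: [0.914, 0.407, -0.001, 0.001]
contact_force: [-1.0, 0.2, -0.7]
gripper_width: 33.9
```

Request:
step_arm --pt "0 0 -0.05 0 0 0" --pt "0 0 -0.14 0 0 0" --pt "0 0 -0.23 0 0 0" --pt "0 0 -0.32 0 0 0" --pt "0 0 -0.41 0 0 0" --pt "0 0 -0.5 0 0 0" --pt "0 0 -0.59 0 0 0" --pt "0 0 -0.67 0 0 0" --pt "0 0 -0.72 0 0 0" --pt "0 0 -0.76 0 0 0" --pt "0 0 -0.78 0 0 0" --pt "0 0 -0.78 0 0 0"

```text
clock: 3.2
position: [518.4, 446.5, 136.8]
ee_rot: [0.913, 0.407, -0.002, 0.001]
contact_force: [0.2, -0.7, 0.3]
gripper_width: 34.0
```

```bash
python3 - <<'E'
from h import *
s=shot("scene","s2");t=shot("top","t2")
crop(s["image"],165,100,285,240,5,"sm2");crop(t["image"],150,100,290,240,5,"tm2")
st=arm.read_state();print(st["position"],st["contact_force"],st["gripper_width"],st["clock"],st["joints"])
E
```

```text
[519.88184312 447.7146448  140.14645448] [ 0.64006543 -0.09617581  0.46190043] 34.16734915071929 3.3 [ 9.46232092e-01  5.54043300e-01  5.13394580e-02  5.33769142e-04
 -1.06700496e+00  1.46355963e+00]
```

View pics/sm2.png

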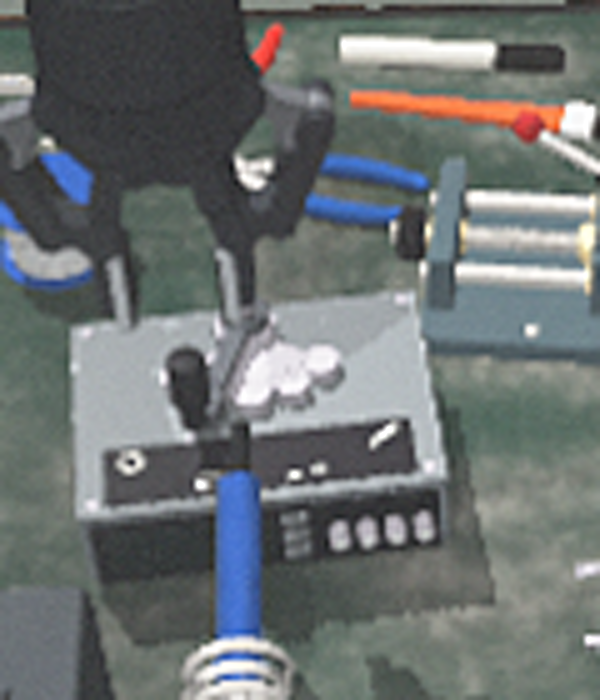

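View pics/tm2.png

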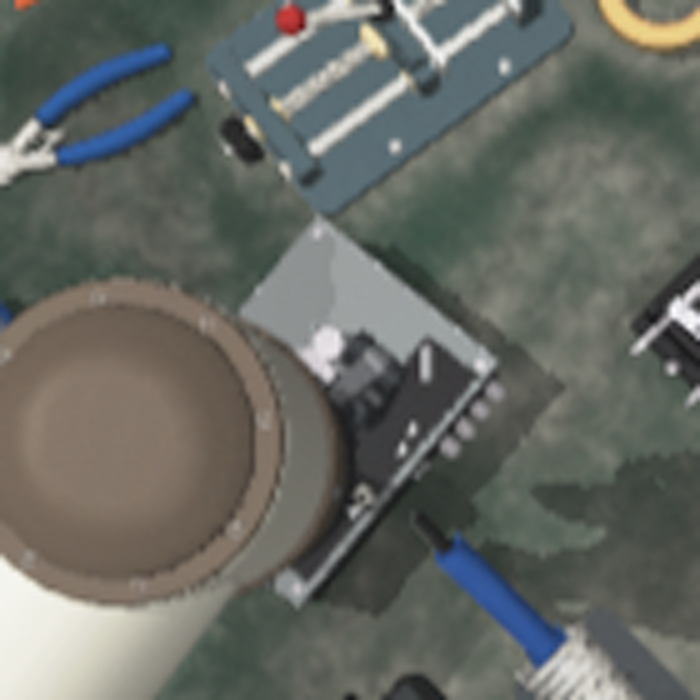

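Request:
step_arm --pt "0 0 -0.04 0 0 0" --pt "0 0 -0.08 0 0 0" --pt "0 0 -0.12 0 0 0" --pt "0 0 -0.15 0 0 0" --pt "0 0 -0.15 0 0 0" --pt "0 0 -0.15 0 0 0"

```text
clock: 3.8
position: [520.0, 447.5, 79.9]
ee_rot: [0.913, 0.407, 0.0, 0.0]
contact_force: [0.3, 1.2, 0.8]
gripper_width: 34.2
```

Request:
step_arm --pt "0.008 -0.007 0 0 0 0" --pt "0.016 -0.014 0 0 0 0" --pt "0.024 -0.021 0 0 0 0" --pt "0.032 -0.028 0 0 0 0" --pt "0.04 -0.035 0 0 0 0" --pt "0.048 -0.043 0 0 0 0" --pt "0.056 -0.05 0 0 0 0" --pt "0.064 -0.057 0 0 0 0" --pt "0.072 -0.064 0 0 0 0" --pt "0.08 -0.072 0 0 0 0" --pt "0.083 -0.0745 0 0 0 0" --pt "0.083 -0.0745 0 0 0 0"

```text
clock: 4.8
position: [553.3, 417.0, 79.2]
ee_rot: [0.913, 0.407, -0.0, 0.0]
contact_force: [-0.8, 0.4, 0.0]
gripper_width: 34.2
```

```bash
python3 - <<'E'
from h import *
s=shot("scene","s3")
crop(s["image"],165,100,285,240,5,"sm3")
st=arm.read_state();print(st["position"],st["contact_force"],st["gripper_width"],st["clock"])
E
```

```text
[553.03947752 417.20694473  79.21993624] [-0.9075863   0.50745306  0.14904541] 34.09213918604819 4.85
```

View pics/sm3.png

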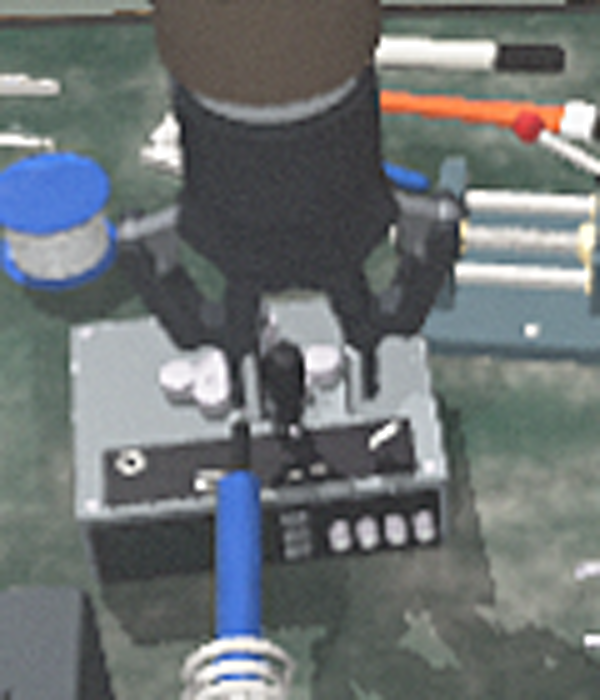

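Request:
step_arm --pt "-0.005 0.005 0 0 0 0" --pt "-0.009 0.008 0 0 0 0" --pt "-0.009 0.008 0.04 0 0 0" --pt "-0.009 0.008 0.1 0 0 0" --pt "-0.009 0.008 0.18 0 0 0" --pt "-0.009 0.008 0.26 0 0 -0.05" --pt "0.02 -0.06 0.34 0 0 -0.12" --pt "0.05 -0.15 0.38 0 0 -0.19" --pt "0.08 -0.23 0.4 0 0 -0.26" --pt "0.11 -0.31 0.4 0 0 -0.33" --pt "0.14 -0.39 0.4 0 0 -0.4" --pt "0.155 -0.439 0.4 0 0 -0.47"

```text
clock: 5.85
position: [615.4, 239.3, 239.9]
ee_rot: [0.999, 0.047, 0.0, -0.0]
contact_force: [1.0, 0.1, -0.2]
gripper_width: 33.8
```

Request:
step_arm --pt "0 0 0 0 0 -0.07" --pt "0 0 0 0 0 -0.14" --pt "0 0 0 0 0 -0.21" --pt "0 0 0 0 0 -0.28" --pt "0 0 0 0 0 -0.35" --pt "0 0 0 0 0 -0.42" --pt "0 0 0 0 0 -0.49" --pt "0 0 0 0 0 -0.543" --pt "0 0 0 0 0 -0.543" --pt "0 0 0 0 0 -0.543" --jaw 0.45

```text
clock: 6.68
position: [614.6, 242.2, 239.3]
ee_rot: [0.931, -0.366, -0.0, -0.0]
contact_force: [-0.7, 0.1, -0.6]
gripper_width: 61.8
```

```bash
python3 - <<'E'
from h import *
s=shot("scene","s4");t=shot("top","t4")
crop(s["image"],165,100,400,260,3.4,"sm4");crop(t["image"],165,110,265,230,5,"tm4")
st=arm.read_state();print(st["position"],st["ee_rot"],st["contact_force"],st["gripper_width"],st["clock"],st["joints"])
q=R.from_quat(st["ee_rot"]).as_matrix();print(np.degrees(np.arctan2(q[1,1],q[0,1])))
E
```

```text
[614.7228152  242.07045553 239.33047587] [ 9.30501839e-01 -3.66287221e-01 -7.74798459e-06  1.61567630e-05] [-0.14756811  0.57514245 -0.42435952] 61.95699890501176 6.7833 [ 6.19441087e-01  4.41219296e-01  1.17004063e-01  4.87041614e-06
 -1.24661663e+00  2.01322110e-01]
-132.97364393745514
```

View pics/sm4.png

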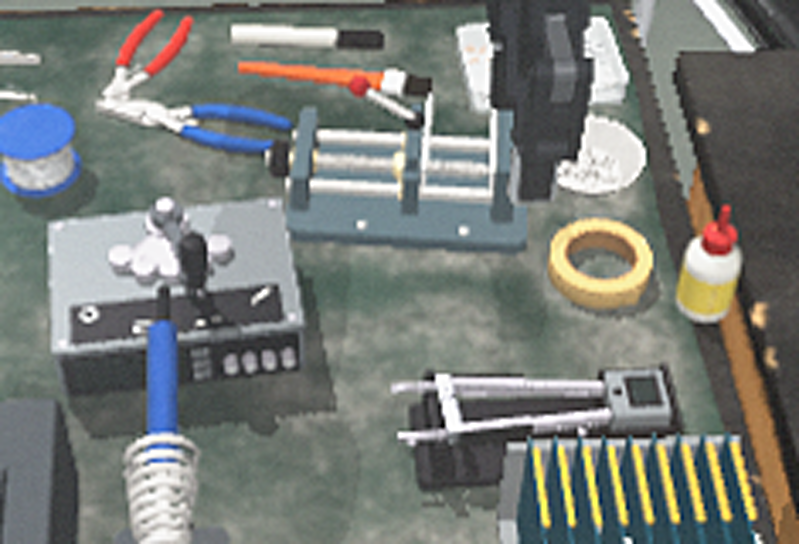

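View pics/tm4.png

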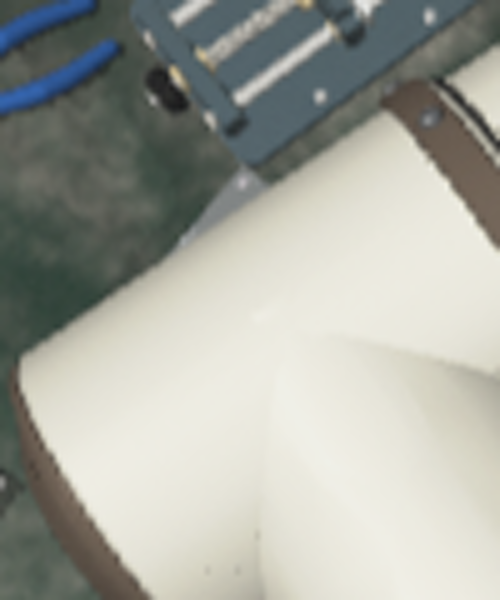

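```bash
python3 - <<'E'
from h import *
import pickle
t,s=pickle.load(open("v0.pkl","rb"))
k=onz(s,165+191/3.4,100+235/3.4,108);h=onz(s,165+165/3.4,100+206/3.4,72)
print(k,h); 
for hx,hy in((577.3,483.1),h[:2]): 
  a=np.arctan2(k[1]-hy,k[0]-hx)-np.radians(52); print((a-(np.pi-.675))%(2*np.pi), np.hypot(k[0]-hx,k[1]-hy))
for z in(92,108):print(proj(s,[548.5,421.5,z]))
c=lambda u,v:(260+u/5,100+v/5)
g=np.array([615.2,242.]);d=np.array([-.7295,.684])
for n,p,z in [("bladeL",(128,305),47),("bladeR",(185,355),47),("tL",(85,350),40),("tR",(142,402),40),("b1",(312,122),48),("b2",(360,170),48),("b3",(268,168),48),("b4",(315,218),48)]:
    q=onz(t,*c(*p),z)[:2]-g; print(n,q@d,q@[-d[1],d[0]])
E
```

```text
[550.19235174 425.8932658  108.        ] [579.62950746 486.6051155   72.        ]
0.8957121072887677 63.30430500589844
0.8867572560269252 67.4720299966824
[222.63587975 176.09464932]
[222.03492876 170.58684434]
bladeL 24.52474753789133 -19.161953606757773
bladeR 22.77703207657429 18.407795334215677
tL 54.79498321708922 -19.090077709609407
tR 53.70637409776008 19.415063630161903
b1 -105.42809771577811 -17.00226043260527
b2 -104.57809155477956 16.825037674719194
b3 -73.36959531378417 -16.73558824321036
b4 -71.49750971617595 17.378568637056215
```

Request:
step_arm --pt "0 0 -0.04 0 0 0" --pt "0 0 -0.11 0 0 0" --pt "0 0 -0.18 0 0 0" --pt "0 0 -0.25 0 0 0" --pt "0 0 -0.32 0 0 0" --pt "0 0 -0.37 0 0 0" --pt "0 0 -0.4 0 0 0" --pt "0 0 -0.4 0 0 0" --pt "0 0 -0.4 0 0 0" --jaw 0.365

```text
clock: 7.53
position: [615.2, 242.0, 79.5]
ee_rot: [0.93, -0.367, 0.0, 0.0]
contact_force: [0.3, 0.9, 0.6]
gripper_width: 58.5
```

```bash
python3 - <<'E'
from h import *
s=shot("scene","s5")
crop(s["image"],260,150,400,270,5,"sd5")
st=arm.read_state();print(st["position"],st["contact_force"],st["gripper_width"],st["clock"])
E
```

```text
[615.88270987 242.3668548   80.67128539] [-0.50016662  0.24166538  0.74180643] 58.37569524092873 7.5833
```

View pics/sd5.png

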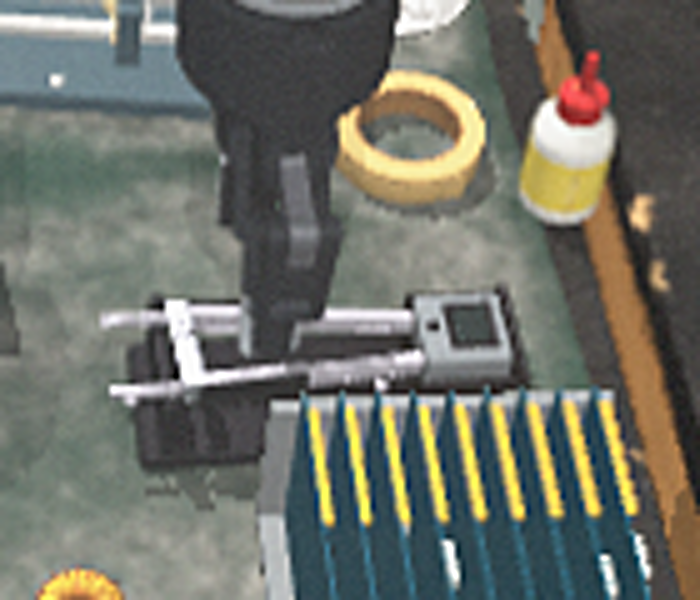

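Request:
step_arm --pt "0 0 -0.03 0 0 0" --pt "0 0 -0.06 0 0 0" --pt "0 0 -0.09 0 0 0" --pt "0 0 -0.12 0 0 0" --pt "0 0 -0.145 0 0 0" --pt "0 0 -0.155 0 0 0" --pt "0 0 -0.155 0 0 0"

```text
clock: 8.17
position: [620.2, 243.2, 27.5]
ee_rot: [0.931, -0.364, 0.005, -0.002]
contact_force: [-2.6, -2.0, 36.3]
gripper_width: 58.2
```

```bash
python3 - <<'E'
from h import *
s=shot("scene","s6")
crop(s["image"],260,150,400,270,5,"sd6")
st=arm.read_state();print(st["position"],st["contact_force"],st["gripper_width"],st["clock"])
E
```

```text
[620.33884051 243.31836818  27.43733741] [-3.43429348 -0.3210812  37.82047483] 58.30382885989061 8.2167
```

View pics/sd6.png

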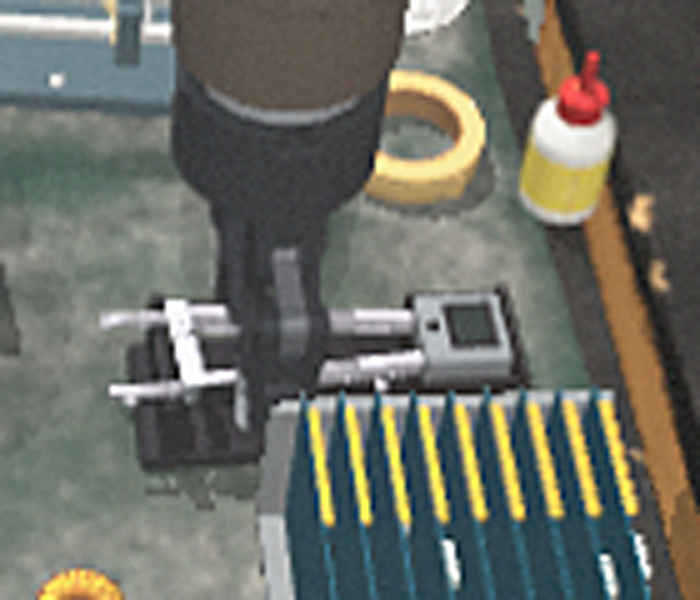

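Request:
step_arm --pt "0 0 0.02 0 0 0" --pt "0 0 0.03 0 0 0" --pt "0 0 0.03 0 0 0"

```text
clock: 8.47
position: [615.3, 242.0, 29.9]
ee_rot: [0.93, -0.367, 0.0, -0.0]
contact_force: [-0.8, 0.8, 8.9]
gripper_width: 58.6
```

```bash
python3 - <<'E'
from h import *
s=shot("scene","s7");t=shot("top","t7")
crop(s["image"],260,150,400,270,5,"sd7");crop(t["image"],260,100,400,230,5,"td7")
st=arm.read_state();print(st["position"],st["ee_rot"],st["contact_force"],st["wrist_torque"],st["gripper_width"],st["clock"])
E
```

```text
[615.27491887 241.98328855  29.75734342] [ 9.30283839e-01 -3.66840272e-01  4.00384408e-04  1.83227033e-04] [-1.13664696 -0.41178214  8.52395705] [-0.20474284  0.59656628 -0.06972116] 58.428503503103784 8.5667
```

View pics/sd7.png

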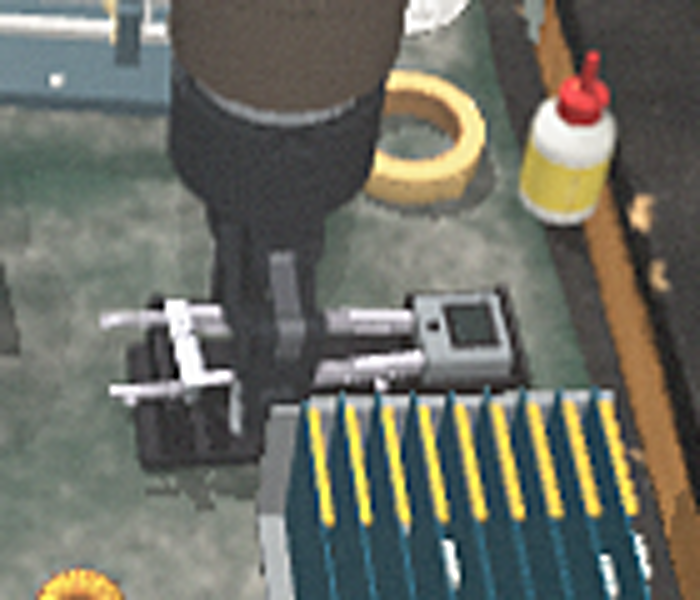

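View pics/td7.png

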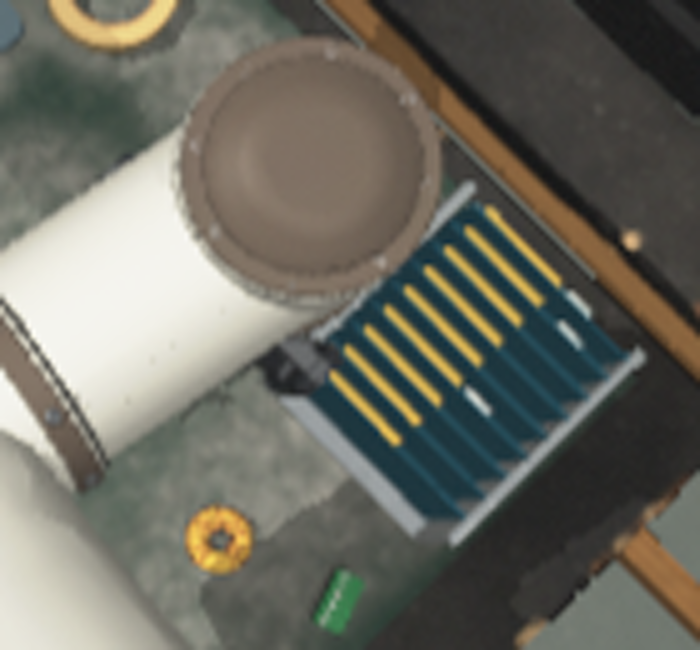

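Request:
step_arm --pt "0.0025 0.0027 0.02 0 0 0" --pt "0.0025 0.0027 0.025 0 0 0" --pt "0.0025 0.0027 0.025 0 0 0" --pt "0.0025 0.0027 0.025 0 0 0" --jaw 0.17

```text
clock: 8.9
position: [615.4, 242.7, 38.3]
ee_rot: [0.93, -0.367, -0.001, 0.001]
contact_force: [0.4, -0.8, -0.2]
gripper_width: 50.3
```

Request:
step_arm --pt "0 0 -0.01 0 0 0" --pt "0 0 -0.02 0 0 0" --pt "0 0 -0.025 0 0 0" --pt "0 0 -0.025 0 0 0"

```text
clock: 9.23
position: [615.8, 242.8, 29.1]
ee_rot: [0.93, -0.367, -0.0, 0.0]
contact_force: [-0.1, -0.1, 2.1]
gripper_width: 49.7
```

Request:
step_arm --pt "-0.001 -0.0011 0 0 0 0" --pt "-0.0025 -0.0027 0 0 0 0" --pt "-0.0025 -0.0027 -0.005 0 0 0" --pt "-0.0025 -0.0027 -0.01 0 0 0" --pt "-0.0025 -0.0027 -0.01 0 0 0" --jaw 0.08

```text
clock: 9.65
position: [616.9, 242.9, 28.0]
ee_rot: [0.93, -0.366, 0.002, -0.002]
contact_force: [1.0, 1.3, 8.9]
gripper_width: 46.3
```

Request:
step_arm --pt "0 0 0.008 0 0 0" --pt "0 0 0.011 0 0 0" --pt "0 0 0.011 0 0 0"

```text
clock: 9.9
position: [614.5, 241.7, 29.6]
ee_rot: [0.93, -0.367, -0.0, 0.0]
contact_force: [-0.4, -0.1, 1.7]
gripper_width: 45.9
```

Request:
step_arm --pt "0 0 0 0 0 0" --pt "0 0 0 0 0 0" --pt "0 0 0 0 0 0" --pt "0 0 0 0 0 0" --pt "0 0 0 0 0 0" --jaw -0.14

```text
clock: 10.32
position: [614.7, 241.7, 29.8]
ee_rot: [0.93, -0.367, -0.0, 0.0]
contact_force: [-2.3, -0.4, 4.4]
gripper_width: 36.7
```

```bash
python3 - <<'E'
from h import *
s=shot("scene","s8")
crop(s["image"],260,150,400,270,5,"sd8")
st=arm.read_state();print(st["position"],st["ee_rot"],st["contact_force"],st["gripper_width"],st["clock"])
E
```

```text
[614.70799979 241.71272757  29.80023603] [ 9.30115718e-01 -3.67266514e-01 -1.36487423e-04  1.98921144e-04] [-1.2052531  -0.44878705  5.30609903] 36.84748361035643 10.3667
```

View pics/sd8.png

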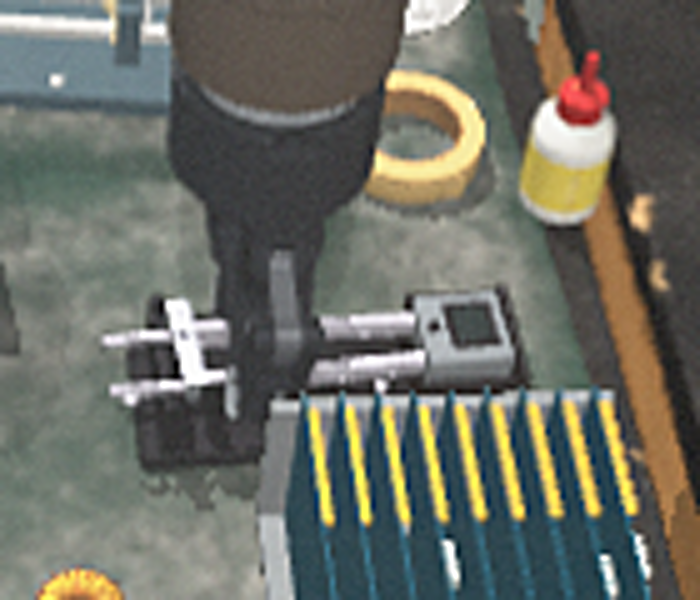

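Request:
step_arm --pt "0 0 0.01 0 0 0" --pt "0 0 0.025 0 0 0" --pt "0 0 0.045 0 0 0" --pt "0 0 0.07 0 0 0" --pt "0 0 0.1 0 0 0" --pt "0 0 0.1 0 0 0"

```text
clock: 10.87
position: [616.7, 242.8, 73.4]
ee_rot: [0.93, -0.367, 0.002, -0.002]
contact_force: [0.1, 0.1, 0.1]
gripper_width: 36.7
```

```bash
python3 - <<'E'
from h import *
s=shot("scene","s9")
crop(s["image"],260,120,400,270,4,"sd9")
st=arm.read_state();print(st["position"],st["contact_force"],st["wrist_torque"],st["gripper_width"],st["clock"])
E
```

```text
[616.10722104 242.59615808  72.13575835] [ 1.18960192  0.35125673 -0.2099281 ] [0.08828475 0.01344153 0.06229115] 36.65925503627255 10.9167
```

View pics/sd9.png

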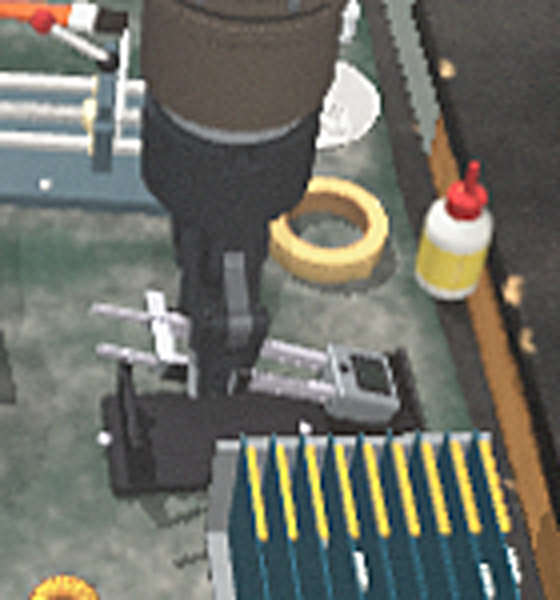

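Request:
step_arm --pt "0 0 0 0 0 0" --pt "0 0 0 0 0 0" --pt "0 0 0 0 0 0" --pt "0 0 0.01 0 0 0" --pt "0 0 0.03 0 0 0" --pt "0 0 0.06 0 0 0" --pt "0 0 0.1 0 0 0" --pt "0 0 0.14 0 0 0" --pt "0 0 0.18 0 0 0" --pt "0 0 0.21 0 0 0" --pt "0 0 0.23 0 0 0" --pt "0 0 0.23 0 0 0" --jaw -0.25

```text
clock: 11.92
position: [615.8, 242.3, 164.5]
ee_rot: [0.93, -0.367, 0.001, -0.002]
contact_force: [0.5, 0.3, -0.6]
gripper_width: 32.3
```

```bash
python3 - <<'E'
from h import *
s=shot("scene","s10");t=shot("top","t10")
crop(s["image"],260,70,400,220,5,"sd10");crop(t["image"],240,60,400,230,4,"td10")
st=arm.read_state();print(st["position"],st["contact_force"],st["wrist_torque"],st["gripper_width"],st["clock"])
E
```

```text
[614.51450103 241.74538562 161.57247323] [-0.0494517  -0.84644787 -1.27674937] [ 0.01408154  0.04148475 -0.00304917] 31.963802529748488 12.0167
```

View pics/sd10.png

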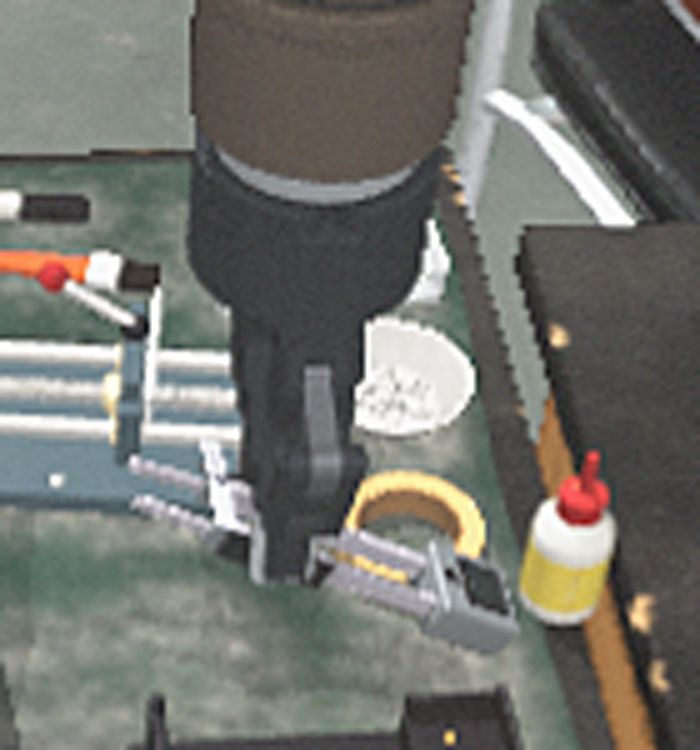

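View pics/td10.png

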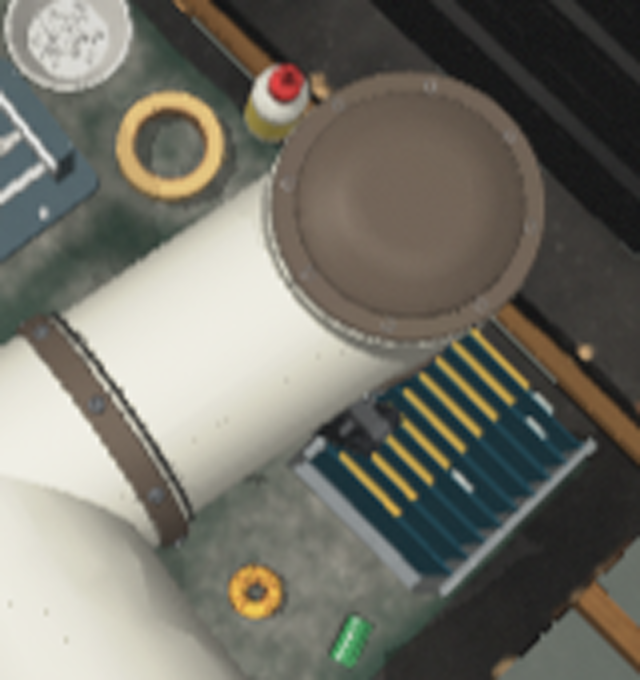

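Request:
step_arm --pt "0 0 0 0 0 0" --pt "0 0 0.01 0 0 0" --pt "0 0 0.03 0 0 0" --pt "0 0 0.06 0 0 0" --pt "0 0 0.09 0 0 0" --pt "0 0 0.12 0 0 0" --pt "0 0 0.14 0 0 0" --pt "0 0 0.15 0 0 0" --pt "0 0 0.15 0 0 0" --pt "0 0 0.15 0 0 0" --jaw -0.297

```text
clock: 12.85
position: [614.6, 241.8, 221.4]
ee_rot: [0.93, -0.367, -0.0, 0.0]
contact_force: [0.1, -0.0, -0.2]
gripper_width: 30.3
```

```bash
cat > look.py <<'E'
from h import *
import sys
n=sys.argv[1]
s=shot("scene","s"+n)
crop(s["image"],260,60,400,200,5,"sd"+n)
st=arm.read_state();print(st["position"],st["contact_force"],st["wrist_torque"],st["gripper_width"],st["clock"])
E
python3 look.py 11
```

```text
[614.47409921 241.70310625 220.93466971] [-0.33892722  0.36705859 -1.62745382] [ 0.04732952 -0.01693863  0.01626374] 30.058407259163793 12.9
```

Request:
step_arm --pt "0 0 0 0 0 0" --pt "0 0 0 0 0 0" --pt "0 0 0 0 0 0" --pt "0 0 0 0 0 0" --pt "0 0 0 0 0 0" --pt "0 0 0 0 0 0"

```text
clock: 13.4
position: [614.9, 241.8, 221.6]
ee_rot: [0.93, -0.367, -0.0, 0.0]
contact_force: [0.1, -0.4, -1.8]
gripper_width: 29.7
```

```bash
python3 look.py 12
```

```text
[614.8732187  241.84063828 221.6818623 ] [-0.04967754 -0.44414716 -0.12511426] [ 0.0261112  -0.00083777  0.02489032] 30.094588798878075 13.45
```

View pics/sd11.png

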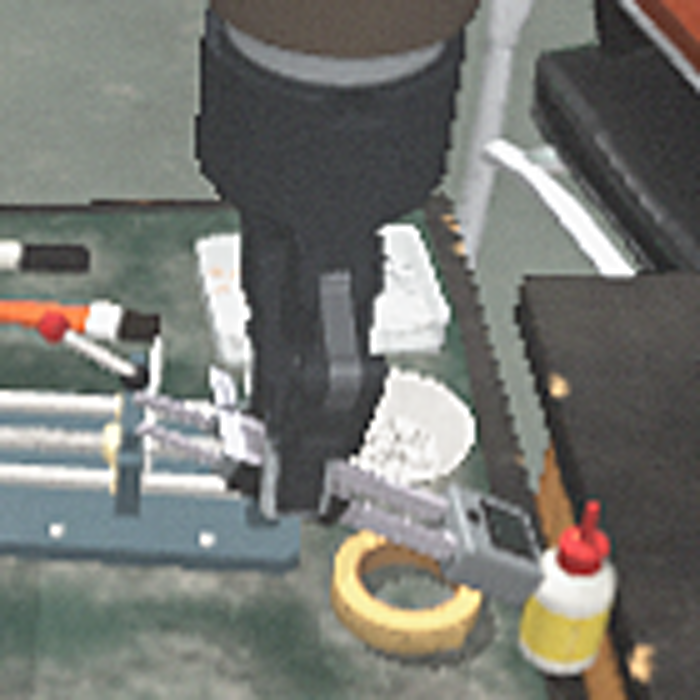

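View pics/sd12.png

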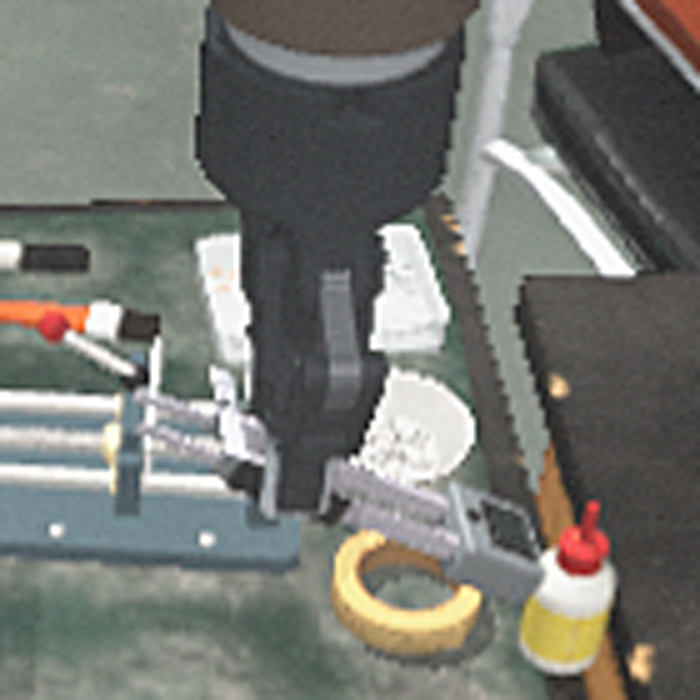

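Request:
step_arm --pt "-0.002 -0.001 0.005 0 0 0.005" --pt "-0.008 -0.002 0.015 0 0 0.015" --pt "-0.018 -0.005 0.03 0 0 0.03" --pt "-0.03 -0.008 0.05 0 0 0.055" --pt "-0.045 -0.012 0.07 0 0 0.085" --pt "-0.065 -0.017 0.095 0 0 0.12" --pt "-0.087 -0.022 0.12 0 0 0.16" --pt "-0.11 -0.028 0.145 0 0 0.2" --pt "-0.133 -0.034 0.17 0 0 0.24" --pt "-0.155 -0.04 0.195 0 0 0.28" --pt "-0.178 -0.046 0.22 0 0 0.32" --pt "-0.2 -0.052 0.245 0 0 0.36"

```text
clock: 14.45
position: [534.1, 220.8, 321.2]
ee_rot: [0.996, -0.091, 0.0, -0.0]
contact_force: [0.2, -0.2, -0.5]
gripper_width: 30.3
```

Request:
step_arm --pt "-0.023 -0.006 0.025 0 0 0.045" --pt "-0.046 -0.012 0.05 0 0 0.1" --pt "-0.069 -0.018 0.075 0 0 0.155" --pt "-0.092 -0.023 0.1 0 0 0.21" --pt "-0.114 -0.029 0.125 0 0 0.27" --pt "-0.135 -0.034 0.15 0 0 0.33" --pt "-0.155 -0.039 0.175 0 0 0.39" --pt "-0.173 -0.044 0.2 0 0 0.45" --pt "-0.188 -0.048 0.22 0 0 0.51" --pt "-0.2 -0.051 0.24 0 0 0.56" --pt "-0.207 -0.053 0.25 0 0 0.6" --pt "-0.21 -0.053 0.255 0 0 0.62"

```text
clock: 15.45
position: [450.2, 199.4, 423.8]
ee_rot: [0.923, 0.385, 0.002, -0.0]
contact_force: [0.0, 0.2, -0.2]
gripper_width: 30.2
```

Request:
step_arm --pt "0 0 0 0 0 0" --pt "0 0 0 0 0 0" --pt "0 0 0 0 0 0"

```text
clock: 15.7
position: [450.6, 199.7, 421.8]
ee_rot: [0.924, 0.383, 0.0, -0.0]
contact_force: [0.4, 0.2, -0.6]
gripper_width: 30.1
```

```bash
cat > look.py <<'E'
from h import *
import sys,pickle
n=sys.argv[1]
s=shot("scene","s"+n);pickle.dump(s,open(f"s{n}.pkl","wb"))
st=arm.read_state();p=proj(s,st["position"]).astype(int);print(p)
x0=max(0,min(p[0]-70,372));y0=max(0,min(p[1]-70,244))
crop(s["image"],x0,y0,x0+140,y0+120,5,"sd"+n);print(x0,y0)
print(st["position"],st["contact_force"],st["wrist_torque"],st["gripper_width"],st["clock"])
E
python3 look.py 13
```

```text
[270 114]
200 44
[450.69409731 199.73783006 421.60981511] [-0.92530548  0.62383116 -0.0108757 ] [-0.0451737  -0.02145538  0.06416809] 29.999289768508177 15.75
```

View pics/s13.png

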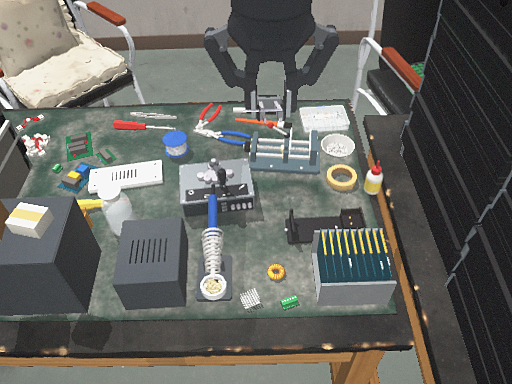

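View pics/sd13.png

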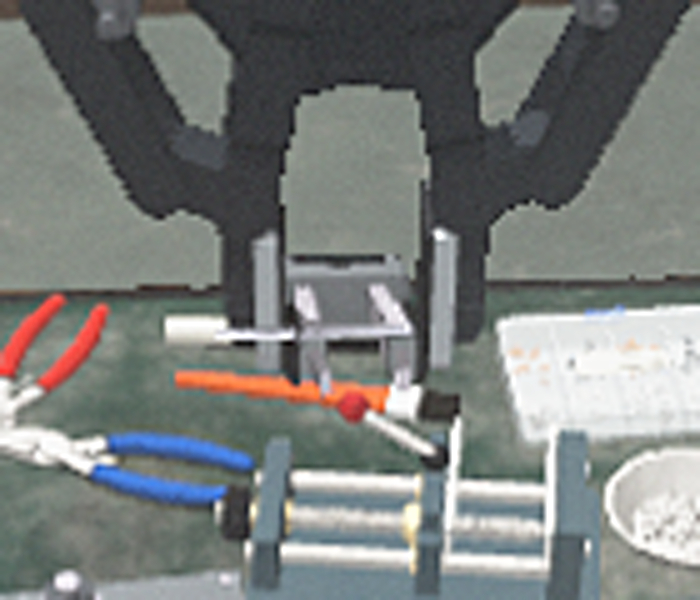

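```bash
python3 - <<'E'
from h import *
import pickle
s=pickle.load(open("s13.pkl","rb"))
T=s["world_from_camera"]
P=np.array([450.7,199.7,421.6]);c=T[:3,:3].T@(P-T[:3,3]);print("depth",-c[2])
for px in [(268,225),(262,230)]:
  o,r=ray(s,*px)
  for d in(400,430,460,500): print(px,d,(o+r*d).round())
# rays of tips & pads at depth variants
for u in (322,400): print(200+u/5,44+386/5)
E
```

```text
depth 492.22317254656616
(268, 225) 400 [339.  99. 410.]
(268, 225) 430 [352. 111. 386.]
(268, 225) 460 [366. 124. 363.]
(268, 225) 500 [384. 141. 331.]
(262, 230) 400 [332. 100. 407.]
(262, 230) 430 [345. 113. 383.]
(262, 230) 460 [358. 126. 359.]
(262, 230) 500 [376. 143. 327.]
264.4 121.2
280.0 121.2
```

Request:
step_arm --pt "-0.003 -0.003 -0.004 0 0 0" --pt "-0.01 -0.009 -0.014 0 0 0" --pt "-0.022 -0.02 -0.03 0 0 0" --pt "-0.04 -0.035 -0.054 0 0 0" --pt "-0.06 -0.053 -0.082 0 0 0" --pt "-0.083 -0.073 -0.113 0 0 0" --pt "-0.107 -0.094 -0.145 0 0 0" --pt "-0.127 -0.112 -0.173 0 0 0" --pt "-0.145 -0.127 -0.197 0 0 0" --pt "-0.157 -0.138 -0.213 0 0 0" --pt "-0.164 -0.144 -0.223 0 0 0" --pt "-0.167 -0.147 -0.227 0 0 0"

```text
clock: 16.75
position: [383.6, 140.6, 330.5]
ee_rot: [0.924, 0.384, -0.0, 0.0]
contact_force: [0.5, -0.2, -0.8]
gripper_width: 30.0
```

Request:
step_arm --pt "0 0 0 0 0 0" --pt "0 0 0 0 0 0" --pt "0 0 0 0 0 0"

```text
clock: 17.0
position: [384.6, 141.5, 331.3]
ee_rot: [0.924, 0.384, 0.0, -0.0]
contact_force: [-0.7, -0.2, -0.1]
gripper_width: 30.2
```

```bash
python3 look.py 14; python3 - <<'E'
from h import *
import pickle
s=pickle.load(open("s14.pkl","rb"))
crop(s["image"],225,190,325,260,8,"sx14")
E
```

```text
[267 223]
197 153
[384.54300132 141.43802001 331.25391113] [ 0.74975111 -0.34080757 -1.19586696] [-0.0510002  -0.02158456  0.02645132] 30.158849717506484 17.05
```

View pics/sx14.png

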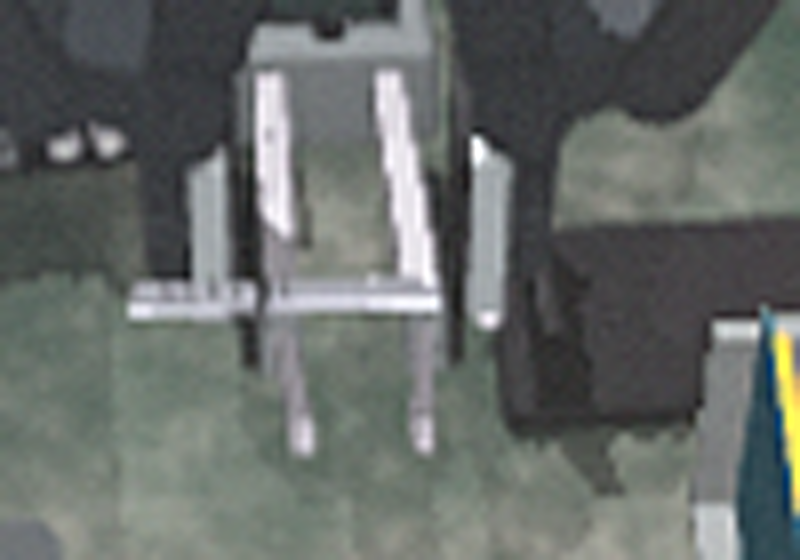

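```bash
python3 - <<'E'
from h import *
import pickle
s=pickle.load(open("s14.pkl","rb"))
im=s["image"].astype(float)
g=im[:,:,0]-.0*im[:,:,1]  # red: metal vs green mat
for r in range(238,248): print(r,g[r,256:284].astype(int))
T=s["world_from_camera"]
for r in (243,244,245):
    x=np.arange(256,284,.05);p=np.interp(x,np.arange(512),g[r])
    bg=np.median(g[r,266:274]);
    e=[]
    for a,b in((258,268),(273,283)):
        m=(x>=a)&(x<b);pk=p[m].max();th=(pk+bg)/2;xs=x[m][p[m]>th];e+= [xs[0],xs[-1]]
    print(r,np.round(e,2),"inner px",e[2]-e[1],"centres",(e[2]+e[3]-e[0]-e[1])/2)
    for d in(435,442,450):
        q=[];
        for u in(e[1],e[2]):
            o,ra=ray(s,u,r);q.append(o+ra*d)
        print("   depth",d,np.linalg.norm(q[0]-q[1]).round(2),q[0].round(0))
E
```

```text
238 [111 116 125 123 126 143 152 106  92 101 102 108 105 105  99  98  97  97
  97  91 107 143 152 106 101 109  99  95]
239 [106 106 110 115 116 144 154 108  90  98 107 107 103 100  94  97  92  93
  92  93 117 142 147 118 113 114 109  98]
240 [ 99 102  95  97 102 142 151 121 100  90 102 110 103 100 100 100  95 100
  95  85 136 149 147 117 113 108 109 100]
241 [102 100  97  96  99 143 144 131  98  90  95 107 114 113 102 102 101 100
  90  87 127 129 140 106 103 109 105 103]
242 [108 106 107 109 104 148 170 171 107  88 100 107 120 118 113  96 101 100
  91  91 136 166 179 114 103 113 112 106]
243 [109 110 110 107  99 160 188 207 127  97 100 115 117 107 107  98  98 101
  95  90 150 177 206 118 103 116 115 103]
244 [110 106 102  97  90 158 192 217 131  99 105 108 111 101 102 103 102  98
  97  93 131 178 204 115 101 113 112 111]
245 [120 103  95  93  91 152 199 217 136 102 103 104 103 108 104 101 107 103
 100  97 120 196 215 120  87 105 105  98]
246 [116 100  93 103  90 128 158 177 118  93 101 105 103 106 105 102 114 112
 109  98 103 141 160 107  93  97 109 107]
247 [113 108  96  98  93 105 108 108  98  93  99 105 106 108 107 114 118 127
 114 109 103  97 104 101  99 103 112 114]
243 [260.95 263.6  276.2  278.55] inner px 12.600000000002865 centres 15.100000000003462
   depth 435 12.7 [341. 107. 370.]
   depth 442 12.9 [344. 110. 365.]
   depth 450 13.14 [348. 113. 358.]
244 [261.1  263.65 276.5  278.55] inner px 12.850000000002922 centres 15.150000000003416
   depth 435 12.95 [341. 107. 370.]
   depth 442 13.16 [344. 110. 364.]
   depth 450 13.4 [347. 113. 357.]
245 [261.2  263.7  276.55 278.55] inner px 12.850000000002922 centres 15.100000000003433
   depth 435 12.95 [340. 106. 369.]
   depth 442 13.16 [343. 109. 363.]
   depth 450 13.4 [347. 112. 357.]
```

Request:
step_arm --pt "0 0 0 0 0 0" --pt "0 0 0 0 0 0" --pt "0 0 0 0 0 0" --pt "0 0 0 0 0 0" --pt "0 0 0 0 0 0" --pt "0 0 0 0 0 0" --jaw -0.3

```text
clock: 17.55
position: [384.1, 141.0, 330.9]
ee_rot: [0.924, 0.384, -0.0, 0.0]
contact_force: [-0.4, -0.1, -0.3]
gripper_width: 29.9
```

```bash
python3 - <<'E'
from h import *
A=[];W=[]
for i in range(8):
    s=arm.get_image("scene");A.append(s["image"].astype(float));st=arm.read_state();W.append(st["gripper_width"])
im=np.mean(A,0);print(np.mean(W),np.std(W),st["clock"])
crop(np.clip(im,0,255).astype(np.uint8),235,215,295,255,13,"bl15")
g=im[:,:,0]
for r in range(242,246):
    bg=np.median(g[r,266:274]); 
    l=263.5+(g[r,264]-bg)/(g[r,263]-bg); rr=276.5-(g[r,276]-bg)/(g[r,277]-bg); print(r,l,rr,rr-l,(rr-l)*442/432)
    print(g[r,258:282].astype(int))
E
```

```text
30.090010173066666 0.0950573461725385 17.95
242 263.45682210708117 275.71007194244606 12.253249835364898 12.536889877850196
[108 104 101 142 133 142 104  91 103 115 116 113 109 101 102 100  93  91
 140 149 160 113 103 111]
243 263.7289603960396 275.86607142857144 12.137111032531834 12.418062676803403
[110 106 102 158 175 207 130  95 101 114 117 111 112 102 100  99  94  89
 151 176 200 124 107 115]
244 263.76666666666665 275.92028985507244 12.153623188405788 12.434957058507775
[101  97  92 159 196 223 137 102 103 109 108 110 108  99 100  98  95  91
 155 192 218 128 102 110]
245 263.74190894130555 275.9414478353442 12.199538894038653 12.481935627696956
[ 96  94  88 149 192 217 130  97 103 103 101 105 101 101 104 103  96  89
 152 191 217 124  90 100]
```

View pics/bl15.png

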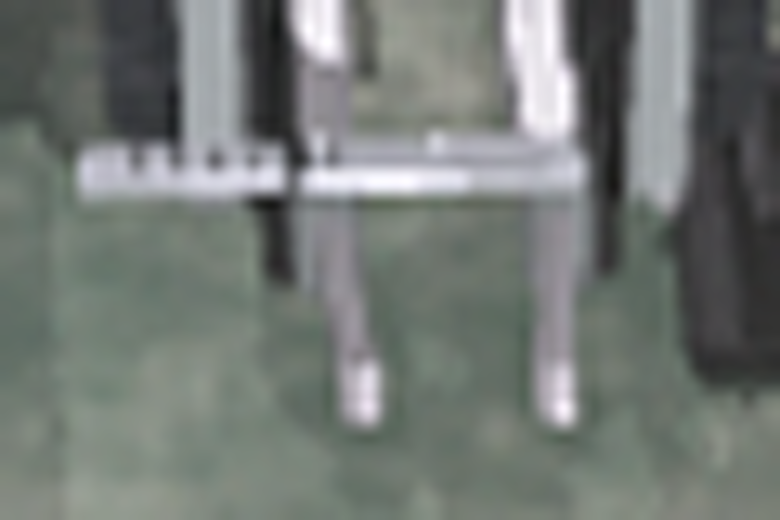

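```bash
python3 - <<'E'
from h import *
A=[]
for i in range(6):
    s=arm.get_image("scene");A.append(s["image"].astype(float))
im=np.clip(np.mean(A,0),0,255).astype(np.uint8)
cv2.imwrite("pics/bl16.png",cv2.resize(im[218:236,238:284,::-1],None,fx=17,fy=17,interpolation=cv2.INTER_NEAREST))
for r in range(224,232): print(r,[tuple(int(c) for c in p) for p in im[r,254:268]])
E
```

```text
224 [(60, 61, 62), (39, 41, 42), (38, 39, 39), (66, 67, 66), (142, 139, 145), (145, 141, 147), (141, 138, 143), (137, 133, 139), (121, 127, 119), (116, 121, 111), (114, 120, 111), (118, 126, 116), (126, 132, 122), (124, 128, 119)]
225 [(95, 95, 99), (61, 62, 63), (55, 55, 59), (49, 49, 50), (128, 126, 133), (194, 194, 201), (148, 147, 153), (150, 149, 156), (143, 145, 146), (140, 145, 143), (140, 143, 142), (141, 145, 146), (145, 148, 147), (145, 146, 146)]
226 [(135, 137, 143), (147, 148, 154), (130, 131, 137), (53, 54, 55), (100, 101, 106), (200, 200, 210), (133, 133, 139), (159, 159, 168), (169, 171, 179), (170, 169, 178), (168, 169, 179), (168, 168, 177), (167, 169, 177), (167, 168, 176)]
227 [(127, 127, 133), (173, 173, 183), (158, 159, 168), (61, 62, 65), (77, 79, 80), (166, 166, 177), (121, 122, 130), (158, 158, 169), (168, 170, 180), (168, 169, 180), (168, 169, 179), (168, 166, 180), (168, 168, 179), (168, 167, 180)]
228 [(202, 201, 215), (224, 224, 237), (198, 198, 211), (104, 104, 109), (177, 177, 187), (236, 235, 244), (229, 229, 236), (232, 232, 240), (232, 231, 240), (241, 241, 248), (241, 241, 249), (241, 240, 248), (242, 241, 249), (232, 231, 240)]
229 [(181, 180, 193), (185, 186, 196), (162, 161, 171), (103, 104, 109), (176, 177, 187), (207, 208, 219), (210, 211, 224), (214, 216, 229), (205, 205, 219), (223, 224, 232), (225, 227, 234), (227, 226, 234), (227, 229, 236), (209, 210, 221)]
230 [(63, 65, 63), (40, 41, 40), (50, 51, 52), (85, 87, 89), (121, 124, 128), (119, 125, 126), (119, 123, 124), (125, 130, 132), (100, 105, 105), (104, 111, 100), (104, 114, 100), (108, 116, 103), (113, 123, 107), (111, 120, 108)]
231 [(89, 96, 91), (54, 55, 54), (49, 48, 49), (101, 102, 106), (133, 137, 141), (135, 138, 141), (132, 134, 138), (128, 132, 136), (114, 118, 119), (112, 121, 111), (116, 126, 115), (118, 127, 116), (122, 130, 120), (123, 131, 121)]
```

View pics/bl16.png

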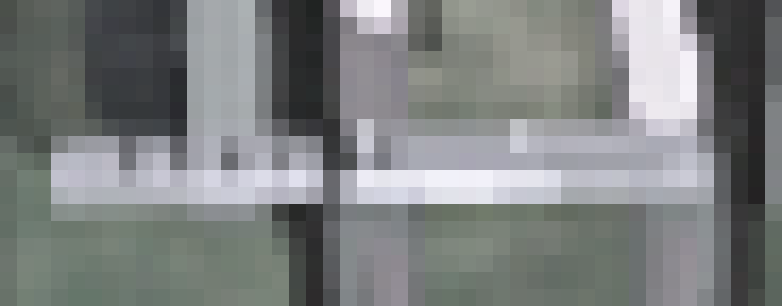

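```bash
python3 - <<'E'
from h import *
A=[]
for i in range(4):
    s=arm.get_image("scene");A.append(s["image"].astype(float))
im=np.clip(np.mean(A,0),0,255)
for r in range(215,239): print(r,im[r,246:262,1].astype(int),im[r,274:292,1].astype(int))
print(arm.read_state()["clock"])
E
```

```text
215 [ 60  52 103 165 168 168 177 105  51  56  41 148 227 229 238 148] [227 194 223 230 112  48  50  50  48  70 164 169 167 176 104  57  58  58]
216 [ 60  52  86 162 168 167 175 106  53  48  33 150 235 231 238 154] [233 202 223 236 117  50  50  49  46  65 161 168 167 174 105  57  58  62]
217 [ 60  56  67 162 168 166 174 108  53  44  32 118 239 235 239 161] [236 233 226 241 126  52  56  54  46  64 162 168 166 175 103  59  60  63]
218 [ 61  53  69 161 170 167 176 108  53  41  35  81 188 235 246 173] [216 231 227 242 131  51  58  47  46  85 161 169 167 176 103  56  57  59]
219 [ 60  54  69 162 168 168 174 120  59  45  35  74 126 186 204 166] [186 230 229 237 149  62  56  47  41 101 165 167 166 176 101  63  69  64]
220 [ 67  60  76 162 169 168 174 128  65  44  40  70 134 135 131 137] [167 229 228 230 207  98  53  49  45  99 163 168 167 177  93  57  66  64]
221 [ 64  63  60 161 169 167 171 129  68  41  37  69 135 141 138 126] [133 228 229 228 241 125  50  49  46  98 165 168 166 178  86  49  56  60]
222 [ 60  59  42 162 169 167 170 128  69  44  43  70 135 144 139 133] [114 226 230 227 241 1
[... 1661 characters left out ...]
124 123 128 129  73  44  90 138 125 137 143] [114 111 127 136 145 144 111  54  66 103 104  93  82  54  67  68  71  55]
235 [119 116 122 122 126 126 131 132 133  73  45  77 134 120 136 145] [112 111 131 139 148 133 103  56  73 102 103 107 107  63  63  69  71  58]
236 [115 116 119 119 122 126 127 130 133  90  66  78 136 122 140 143] [115 115 132 138 147 123 103  90  98 104 103 102 110  63  63  69  68  60]
237 [118 121 122 121 119 120 120 124 128 110 103 110 125 113 140 144] [112 111 127 137 147 116 107 107 107 104 104 102 110  68  64  67  71  65]
238 [122 122 122 123 121 122 122 122 126 114 115 122 123 117 130 140] [108 104 123 139 148 114 111 114 109 105 105 103 107  67  62  70  71  68]
18.45
```

Request:
step_arm --pt "0 0 0 0 0 0" --pt "0 0 0 0 0 0" --pt "0 0 0 0 0 0" --pt "0 0 0 0 0 0" --pt "0 0 0 0 0 0" --pt "0 0 0 0 0 0" --pt "0 0 0 0 0 0" --pt "0 0 0 0 0 0" --pt "0 0 0 0 0 0" --pt "0 0 0 0 0 0" --pt "0 0 0 0 0 0" --pt "0 0 0 0 0 0" --jaw -0.304

```text
clock: 19.45
position: [384.1, 141.0, 330.9]
ee_rot: [0.924, 0.384, -0.0, 0.0]
contact_force: [0.1, 0.0, -0.6]
gripper_width: 29.8
```

Request:
step_arm --pt "0 0 0 0 0 0" --pt "0 0 0 0 0 0" --pt "0 0 0 0 0 0" --pt "0 0 0 0 0 0" --pt "0 0 0 0 0 0" --pt "0 0 0 0 0 0" --pt "0 0 0 0 0 0" --pt "0 0 0 0 0 0" --pt "0 0 0 0 0 0" --pt "0 0 0 0 0 0" --pt "0 0 0 0 0 0" --pt "0 0 0 0 0 0"

```text
clock: 20.45
position: [384.1, 141.0, 330.9]
ee_rot: [0.924, 0.384, 0.0, 0.0]
contact_force: [-0.2, 0.1, -1.2]
gripper_width: 29.5
```

Request:
step_arm --pt "0 0 0 0 0 0" --pt "0 0 0 0 0 0" --pt "0 0 0 0 0 0" --pt "0 0 0 0 0 0" --pt "0 0 0 0 0 0" --pt "0 0 0 0 0 0" --pt "0 0 0 0 0 0" --pt "0 0 0 0 0 0" --pt "0 0 0 0 0 0" --pt "0 0 0 0 0 0" --pt "0 0 0 0 0 0" --pt "0 0 0 0 0 0"

```text
clock: 21.45
position: [384.1, 141.1, 330.9]
ee_rot: [0.924, 0.384, 0.0, -0.0]
contact_force: [0.3, 0.5, 0.0]
gripper_width: 30.2
```

Request:
step_arm --pt "0 0 0 0 0 0" --pt "0 0 0 0 0 0" --pt "0 0 0 0 0 0" --pt "0 0 0 0 0 0" --pt "0 0 0 0 0 0" --pt "0 0 0 0 0 0" --pt "0 0 0 0 0 0" --pt "0 0 0 0 0 0" --pt "0 0 0 0 0 0" --pt "0 0 0 0 0 0" --pt "0 0 0 0 0 0" --pt "0 0 0 0 0 0"

```text
clock: 22.45
position: [384.1, 141.1, 330.9]
ee_rot: [0.924, 0.384, -0.0, 0.0]
contact_force: [-0.8, 0.2, 0.0]
gripper_width: 29.6
```

```bash
python3 - <<'E'
from h import *
A=[];W=[]
for i in range(6):
    s=arm.get_image("scene");A.append(s["image"].astype(float));st=arm.read_state();W.append(st["gripper_width"])
im=np.mean(A,0);print(np.mean(W),st["clock"],st["position"])
g=im[:,:,0]
for r in range(240,248):
    bg=np.median(g[r,266:274]); print(r,g[r,258:282].astype(int))
    l=263.5+(g[r,264]-bg)/(g[r,263]-bg); rr=276.5-(g[r,276]-bg)/(g[r,277]-bg); print((rr-l)*442/432)
cv2.imwrite("pics/fin.png",A[-1].astype(np.uint8)[:,:,::-1])
t=shot("top","tfin")
E
```

```text
29.921424693939702 22.75 [384.07976594 141.05193364 330.92173054]
240 [ 97  96 104 140 149 115  95  91 102 107 104 102  99  97  97  96  92  91
 132 146 135 112 112 110]
12.9787240732608
241 [100  97 100 143 150 135 103  89 107 113 113 108 102  98 101  99  93  86
 136 147 136 108 105 108]
12.59316143393601
242 [108 102 102 138 131 137 103  92 103 114 117 114 108 101 101  99  93  89
 137 152 129 105 105 110]
12.70785311972661
243 [112 104 100 142 174 192 122  97 102 115 117 107 113 102  98  98  93  91
 169 184 167 113 108 116]
12.25919525516299
244 [101  98  93 139 197 210 132 102 103 110 109 103 104 100 101 101  95  88
 186 199 197 123 104 109]
12.130700059327042
245 [ 96  95  90 129 192 205 127  99 101 104 103 103 102 101 104 101  97  89
 165 196 205 121  89 101]
12.373264646925229
246 [ 95  96  92 121 195 214 119  90 101 103 107 108 104 109 112 112 107  93
 142 204 197 118  92  98]
12.810502116084267
247 [ 99  96  93  96 144 160  99  90  99 106 108 107 107 112 121 126 116 103
 116 151 146 106  92 104]
13.274725060953458
```

View pics/fin.png

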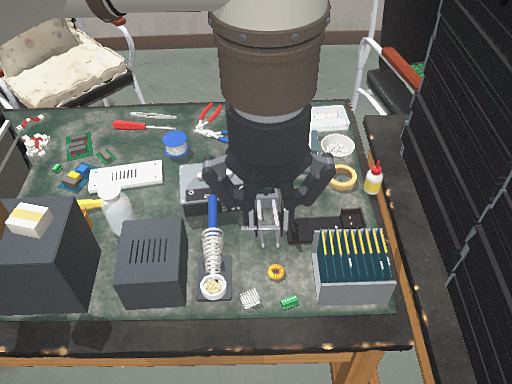

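View pics/tfin.png

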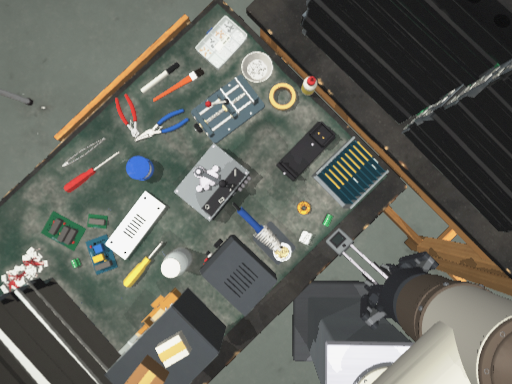

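```bash
python3 - <<'E'
import cv2
im=cv2.imread("pics/tfin.png");cv2.imwrite("pics/tl.png",cv2.resize(im[130:230,170:350],None,fx=4.4,fy=4.4,interpolation=cv2.INTER_CUBIC))
E
```

```text
(no output)
```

View pics/tl.png

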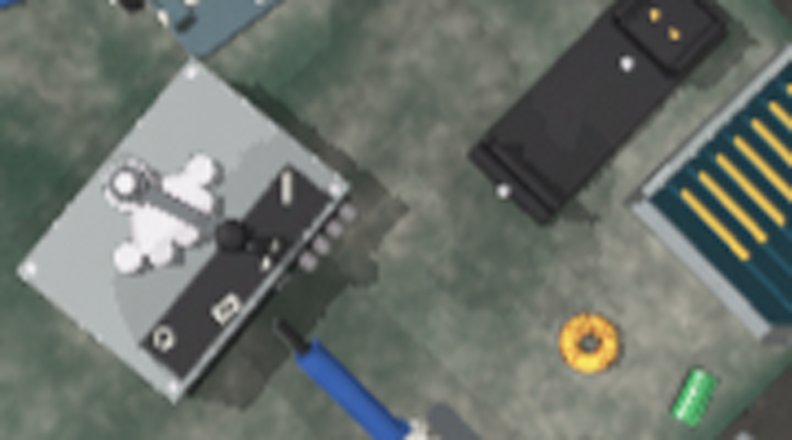

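```bash
python3 -c "
from bench import arm
print(arm.job_done()); s=arm.read_state(); print(s['clock'],s['gripper_width'])"
```

```text
the job is handed in; nothing more can be done
None
the job is handed in; nothing more can be done
```

The job is handed in at about 22.8 s. The lever is in the broken-bar notch and the tweezers are held up at the wanted gap.

**Lever:** I pushed the knob over with loosely open fingers and let go. Measured from the picture afterwards it stood at about 0.89 rad (0.90 wanted), and the last top view shows the arm still pointing at the two dashes.

**Tweezers:** I lifted them about 30 cm above the dock and squeezed. The gripper read 29.9 mm across the grips, against 30 wanted. I held still for over 4 s after the last small adjustment of the squeeze. The final camera measurement put the tip gap at about 12.1–12.4 mm at the clearest rows, with other rows reading up to 13.3. I could not read the pointer on the blade scale clearly enough to use it as a check.

**What did not go cleanly:**
- **Rack touched:** On the first descent a gripper knuckle pressed on the card rack. The force read up to about 38 N, close to the 40 N limit. I backed off at once and gripped a little higher. The rack, dock, plug and choke look unmoved in the last pictures; I did not check the heat sink closely.
- **Tilt and creep:** The tweezers tilted in the pads during the lift, back end down, by roughly 25°. During the hold the tips crept about half a pixel (about 0.5 mm) over 5 s. The gap stayed steady to within a few tenths of a millimetre.

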